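Set up the drop-front laundry ledge

TASK

Make the fold-down ledge of the white laundry cabinet ready for use: while the flap is still shut, pull both slide-out support bars fully out by their red pulls, then swing the flap down by its steel rail and lower it gently, without letting it drop, until it lies level on the two bars, and let go. Leave the things standing about where they are.

Things in the scene. Friction and masses are not known exactly. Their poses are not given: they have to be found in the camera images.
- hinge_mid (a point): middle of the flap's hinge line on the fixed white cabinet, 110 mm above the table. Axes: x points level into the cabinet (away from its front), y along the hinge line to the cabinet's left side as the robot sees it, z up. The cabinet is 320 mm wide; plinth front 15 mm behind the hinge line; its top, 262 mm above the table, begins 50 mm behind the hinge line (tins fixed on its rear, 60 mm high).
- flap_rail (a point): middle of the round steel grab rail beyond the flap's free edge: 12 mm thick, 120 mm long, parallel to the hinge line, on two posts 60 mm either side of this point. Axes: y along the hinge, z from hinge to rail (175 mm), x the flap's inner side (up when open; this point is 6 mm along it). Pinch it from above; the round rail turns in the grip as the flap swings, so the fingers can keep pointing down.
- flap_edge (a point): middle of the free edge of the flap's wooden plate, 290 mm wide, 12 mm thick, 130 mm from hinge to edge, its underside through the hinge line. A clear gap of 39 mm between this edge and the rail takes one finger, the other goes outside the rail. Axes as flap_rail.
- flap (a joint): angle of the flap, rad: 0 shut (standing, leaning back 0.25 rad from vertical against a stop), 0.25 upright, 1.82 level, 2.3 the hinge's end. It swings towards the robot and down. It weighs 0.3 to 0.5 kg, no brake: shut it stays by its own weight, past 0.25 it falls if let go. On both bars it rests at 1.82; with the bars in it sags well below level.
- pull_left (a point): centre of the dark red pull head on the left support bar (+y side of the cabinet, 110 mm from its middle line). Head 12 (x) x 24 (y) x 22 (z) mm; behind it a neck 10 mm wide, 50 mm long. Axes as hinge_mid: -x is the way the bar pulls out. The bar's level top lies 23 mm above this point. Pinch the head's two sides from above, then pull level.
- bar_left (a joint): how far the left support bar is pulled out, m: 0 fully in, 0.105 fully out (hard stop). It slides along the cabinet's -x with 2 to 3 N of friction and stays where it is left.
- pull_right (a point): centre of the dark red pull head on the right support bar (-y side of the cabinet, 110 mm from its middle line). Head 12 (x) x 24 (y) x 22 (z) mm; behind it a neck 10 mm wide, 50 mm long. Axes as hinge_mid: -x is the way the bar pulls out. The bar's level top lies 23 mm above this point. Pinch the head's two sides from above, then pull level.
- bar_right (a joint): how far the right support bar is pulled out, m: 0 fully in, 0.105 fully out (hard stop). It slides along the cabinet's -x with 2 to 3 N of friction and stays where it is left.
- detergent_mid (a point): blue detergent bottle, 80 mm wide, 200 mm high, loose; bystander; this point is at half its height
- spray_mid (a point): white spray bottle with a red head, 180 mm high, loose; bystander; this point is at half its height
- dose_cup_mid (a point): green open dosing cup, 60 mm wide, 50 mm high, loose, standing in front of the cabinet between the two bars' paths; bystander; this point is at half its height
- soap_mid (a point): yellow soap bar, 50 x 75 x 28 mm, loose, lying in front of the cabinet between the two bars' paths; bystander; this point is at half its height
- peg_jar_mid (a point): amber jar, 56 mm wide, 60 mm high, loose, standing on the table beside the cabinet front; bystander; this point is at half its height
- button_tin_mid (a point): green tin, 60 mm wide, 45 mm high, loose, standing on the table beside the cabinet front; bystander; this point is at half its height
- brush: flat brush with a wooden handle, about 200 mm long and under 30 mm high, lying loose on the table in front of the cabinet; bystander

How it is judged:
By the outcome, as a careful person would: the job done as asked, in the order asked, and still so for the second after the job is handed in, with the robot touching nothing.
It also fails if it takes over 64 s, if anything falls off the work surface, if the arm or the gripper's body presses on something with over 40 N, if the wrist force passes 120 N, or if a joint passes its speed limit or range.

ROBOT

A 6-joint arm with a two-finger parallel gripper is mounted at the origin on the work surface. World frame = base frame: x ahead of the robot, y to its left, z up, the work surface at z = 0. Lengths are in m, angles in rad, forces in N, time in s.
With the tool pointing down it reaches from about 0.35 to 0.975 m from the base axis. Payload 7.1 kg.
Tool frame: the origin (TCP) lies at the very end of the fingers, on their centre line; the grasp point (between the pads) lies 19 mm behind it; z points along the fingers, y is the line along which they close (so a half turn about z gives the same grasp; the last joint's range is limited). The gripper opens to 88 mm and grips with 3 to 60 N. Pads are 20 mm wide; open, the fingers measure 115 mm over their backs; the gripper's body (75 mm by 178 mm) begins 61 mm behind the grasp point.
Start: joints at [-1.359, 0.423, 1.63, -0, 1.089, -0.019], TCP at [0.143, -0.608, 0.223] pointing down, gripper open.
Joint ranges: [-3, 3], [-0.9, 2.11], [0.09, 2.58], [-1.31, 4.45], [0.11, 2.69], [-2.54, 2.54]. Speed limits (rad/s): [2.39, 2.39, 3.01, 3.14, 3.14, 3.14].

INTERFACE

Orientations are given as a unit quaternion [w, x, y, z].
In Python, from workcell import manip, snapshot gives the robot as it stands. Calls block until the motion is done:
- manip.goto(position, orientation): joint-space move of the TCP to a pose.
- manip.move_straight(position, orientation=None, speed=0.15, max_force=None): straight line of the TCP; orientation=None keeps the orientation; speed is the mean speed in m/s. With max_force (N) it stops when the force on the tool has changed by that much, and returns True; else False.
- manip.movej(angles): joint-space move.
- manip.grip(opening): finger opening in m; the grip force is fixed at half the most; returns when the fingers have stopped.
- manip.dwell(seconds).
- manip.ik(position, orientation): joint angles nearest the present ones, or None.
- snapshot(name): name is "scene" or "top"; returns a dict with "image" (400x640x3 uint8, red, green, blue), "range_z" (400x640 float32, m along the optical axis (not along the pixel's ray), 0 where there is no reading), "vertical_fov" (degrees; the focal length in pixels is half the picture's height over the tangent of half this angle, whatever the lens; pixels are square), "cx", "cy" (the principal point, pixels), "world_from_camera" (4x4, takes a point from camera to world coordinates). Camera axes: x right, y down, z forward; pixel columns grow to the right and rows downward; lengths in m; the calibration is good to about 2 mm. A picture is of the moment at which its call begins.
A pose or a line that the arm cannot do raises manip.IKError and nothing moves.
- manip.sign_off(): hands the job in; it is judged then, once.
Readings, each from a call of its own:
- manip.read_time_s(): time.
- manip.read_q(): joint angles.
- manip.read_dq(): joint speeds.
- manip.read_joint_torque(): joint torques, N m.
- manip.read_eef_pos(): TCP position.
- manip.read_tcp_rot(): TCP orientation.
- manip.read_contact_force(): force on the tool from outside, world axes, zero at the start.
- manip.read_ft_torque(): the same for the moment, N m.
- manip.read_gripper_width(): finger opening in m.
- manip.read_finger_force(): force on a finger pad.
Only numpy, scipy, OpenCV 4.12 (cv2) and the standard library are available. Lean on these libraries where they do the work, as an engineer would, in place of code of your own. Each camera call takes 0.05 s, during which the arm holds its last target. There are 200 camera calls.

## Working session

There is one attempt and no reset: what is moved stays moved. The work goes in short steps, each a Python script; the robot and the scene stay as the last script left them, time stands still between calls to the robot, and variables do not carry over. Pictures are saved under pics/ and viewed, at most 10 in all, crops included, and the job is handed in when it is done.

```bash
mkdir -p pics; ls
cat > h.py <<'E'
import numpy as np, cv2
from workcell import manip, snapshot
def snap(name):
    s=snapshot(name); np.savez(f'{name}.npz',**s); return s
def world(s,u,v,r=1):
    u,v=int(round(u)),int(round(v))
    f=200/np.tan(np.radians(float(s['vertical_fov']))/2)
    z=s['range_z'][v-r:v+r+1,u-r:u+r+1]; z=np.median(z[z>0])
    return (s['world_from_camera']@[ (u-s['cx'])*z/f,(v-s['cy'])*z/f,z,1])[:3]
def cloud(s):
    f=200/np.tan(np.radians(float(s['vertical_fov']))/2)
    v,u=np.mgrid[:400,:640]; z=s['range_z']
    p=np.stack([(u-s['cx'])*z/f,(v-s['cy'])*z/f,z],-1)
    return p@s['world_from_camera'][:3,:3].T+s['world_from_camera'][:3,3]
E
python3 - <<'E'
from h import *
for n in('scene','top'):
    s=snap(n); cv2.imwrite(f'pics/{n}0.png',s['image'][...,::-1])
    print(n,s['world_from_camera'].round(3).tolist(),s['vertical_fov'],s['cx'],s['cy'])
print(manip.read_time_s(),manip.read_tcp_rot())
E
```

```text
pics
scene [[0.702, 0.482, -0.525, 1.099], [0.712, -0.472, 0.519, -0.563], [0.002, -0.738, -0.674, 0.915], [0.0, 0.0, 0.0, 1.0]] 46.898993089484804 315.72435489436606 200.7847058392241
top [[-0.009, -0.982, 0.189, 0.305], [-1.0, 0.01, -0.0, -0.015], [-0.002, -0.189, -0.982, 1.408], [0.0, 0.0, 0.0, 1.0]] 50.176197888383825 313.02906083217715 195.9605405813526
0.1 [-6.77721134e-04  9.93350010e-01  1.15131632e-01 -7.81100166e-05]
```

View pics/scene0.png

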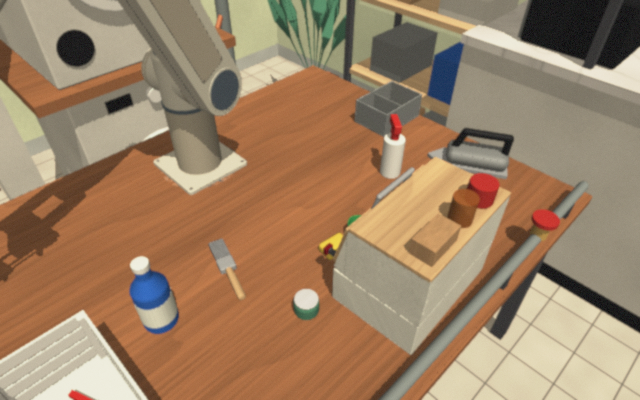

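View pics/top0.png

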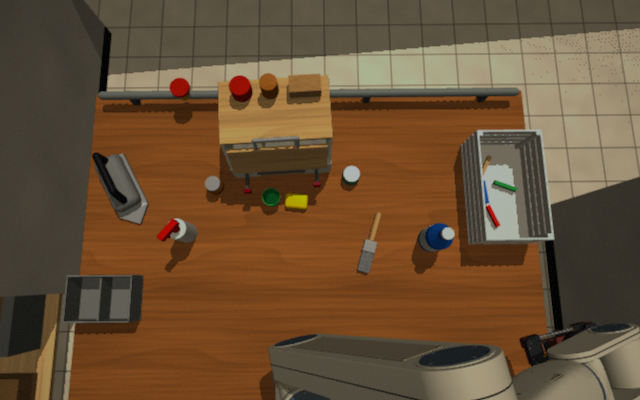

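The scene view shows the cabinet from behind. In the top view the cabinet spans about (220–332, 78–173), the red pulls are at about (248,188) and (316,183), and the rail is at about (275,140). The cup (271,197) and soap (297,201) stand between the bars' paths. Next I'll enlarge the top view.

Run:
```python
from h import *
s=np.load('top.npz'); im=s['image'][120:220,200:360,::-1]
cv2.imwrite('pics/crop1.png',cv2.resize(im,None,fx=5,fy=5,interpolation=cv2.INTER_CUBIC))
P=cloud(s)
im=s['image'].astype(int)
# red pulls
m=(im[...,0]>70)&(im[...,1]<45)&(im[...,2]<45)
for a,b in((235,260),(305,330)):
    mm=np.zeros_like(m); mm[165:200,a:b]=m[165:200,a:b]
    v,u=np.nonzero(mm); print(len(u),u.min(),u.max(),v.min(),v.max(),np.median(P[mm],0).round(4), P[mm].max(0).round(3),P[mm].min(0).round(3))
# cabinet top edge and surface
reg=P[75:150,210:340]; t=(abs(reg[...,2]-.262)<.006)
pts=reg[t][:,:2].astype(np.float32); print('top',len(pts),cv2.minAreaRect(pts), np.median(reg[t][:,2]))
for n,c in dict(cup=(271,197),soap=(297,201),tin=(213,184),jar=(351,175),spray=(182,230),brush=(370,245)).items(): print(n,world(s,*c).round(3))
```

```text
158 235 259 178 197 [0.5982 0.1899 0.0009] [0.64  0.248 1.408] [ 0.305 -0.015 -0.007]
242 305 327 176 199 [ 6.131e-01 -1.520e-02  5.000e-04] [0.644 0.012 1.408] [ 0.305 -0.063 -0.011]
top 5475 ((0.7749612927436829, 0.0919024720788002), (0.20199625194072723, 0.3204444646835327), 3.0830347537994385) 0.2617370063530633
cup [0.572 0.126 0.005]
soap [0.554 0.038 0.028]
tin [0.606 0.308 0.061]
jar [ 0.636 -0.14   0.045]
spray [0.45  0.379 0.13 ]
brush [ 0.408 -0.198  0.021]
```

View pics/crop1.png

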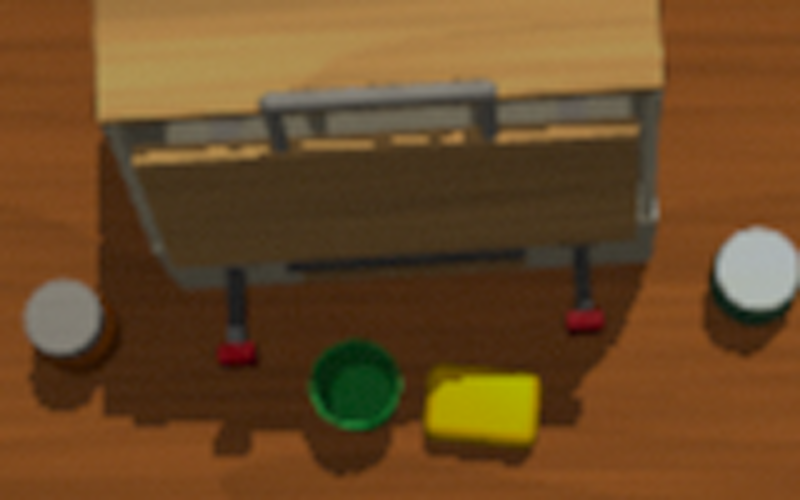

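The crop puts the left pull head at full-image (247.4,190.6) and the right at (317,184). The rail ends are at about (253.5,140) and (298.5,137.5). Next I'll fit the cabinet frame.

Run:
```python
from h import *
s=np.load('top.npz'); P=cloud(s); im=s['image'].astype(int)
red=(im[...,0]>60)&(im[...,0]>2.2*im[...,1])&(im[...,0]>2.2*im[...,2])
f=200/np.tan(np.radians(float(s['vertical_fov']))/2)
T=s['world_from_camera']
def ray(u,v,z):
    d=T[:3,:3]@[(u-s['cx'])/f,(v-s['cy'])/f,1]; return T[:3,3]+d*(z-T[2,3])/d[2]
for c in((247.4,190.6),(317,184)):
    u,v=map(round,c); sl=np.s_[v-6:v+7,u-7:u+8]
    q=P[sl][red[sl]&(P[sl][...,2]>.05)&(P[sl][...,2]<.2)]
    print(len(q),q.mean(0).round(4),np.median(q,0).round(4),q.min(0).round(3),q.max(0).round(3),ray(*c,.093).round(4))
# top plate edges: fit front edge & sides
reg=P[70:150,205:345]; q=reg[abs(reg[...,2]-.262)<.005]
R=lambda a:np.array([[np.cos(a),np.sin(a)],[-np.sin(a),np.cos(a)]])
fr=[]
for v0 in range(215,338,4):
    col=P[90:150,v0:v0+4].reshape(-1,3); col=col[abs(col[:,2]-.262)<.005]
    if len(col)>10: i=col[:,0].argmin(); fr.append(col[i,:2])
fr=np.array(fr); print(fr.round(3).tolist())
c=np.polyfit(fr[2:-2,1],fr[2:-2,0],1); print('front',c, 'yaw',np.arctan(-c[0]))
a=np.arctan(-c[0]); w=q[:,:2]@R(a).T; print('in cab frame',w.min(0),w.max(0),np.percentile(w,[.5,99.5],axis=0))
m=(P[130:150,245:305,2]>.268)&(P[130:150,245:305,2]<.3)&(P[130:150,245:305,0]<.72)
r=P[130:150,245:305][m]; w=r[:,:2]@R(a).T; print('rail',len(r),np.median(r,0),w.min(0),w.max(0),w.mean(0),np.percentile(r[:,2],95))
for n,c in dict(L=(253.5,140),R=(298.5,137.5),M=(276,138.7)).items(): print(n,ray(*c,.280),ray(*c,.28)[:2]@R(a).T)
```

```text
30 [0.5777 0.1919 0.0961] [0.5775 0.192  0.0972] [0.573 0.179 0.084] [0.584 0.203 0.101] [0.5767 0.1912 0.093 ]
29 [ 0.5967 -0.028   0.0973] [ 0.5964 -0.0278  0.0982] [ 0.592 -0.037  0.089] [ 0.604 -0.018  0.105] [ 0.5958 -0.0278  0.093 ]
[[0.677, 0.239], [0.679, 0.236], [0.678, 0.224], [0.678, 0.21], [0.679, 0.194], [0.681, 0.188], [0.68, 0.177], [0.681, 0.163], [0.673, 0.149], [0.672, 0.146], [0.694, 0.135], [0.695, 0.124], [0.698, 0.104], [0.696, 0.093], [0.697, 0.085], [0.696, 0.079], [0.7, 0.062], [0.687, 0.057], [0.699, 0.045], [0.677, 0.029], [0.68, 0.023], [0.689, 0.009], [0.691, -0.002], [0.689, -0.011], [0.692, -0.028], [0.691, -0.033], [0.693, -0.053], [0.693, -0.064], [0.692, -0.067]]
front [-0.05158863  0.69196498] yaw 0.051542938442844896
in cab frame [ 0.67803192 -0.1082913 ] [0.87973609 0.21196681] [[ 0.68862289 -0.10662731]
 [ 0.87634114  0.21004027]]
rail 215 [0.68303838 0.08583634 0.28214872] [ 0.68112193 -0.01331641] [0.70663641 0.11641975] [0.68694235 0.05126902] 0.2863598852229271
L [0.6804316  0.14788863 0.28      ] [0.6871472  0.11263631]
R [0.68641141 0.02371929 0.28      ] [ 0.68672185 -0.01167621]
M [0.68356429 0.08583553 0.28      ] [0.68707875 0.05050422]
```

Cabinet frame: yaw is about 0.052 and the hinge is at x' ≈ 0.638, y' ≈ 0.0515. This agrees with the rail and the front edge. Next I'll do the right bar.

```bash
cat >> h.py <<'E'
a=0.052; ca,sa=np.cos(a),np.sin(a); H=np.array([.638,.0515])   # hinge mid, cabinet frame
def W(x,y,z): # offsets from hinge mid in cabinet axes, absolute z
    x,y=H+[x,y]; return np.array([ca*x-sa*y, sa*x+ca*y, z])
def Q(t): t+=a; return [0,np.cos(t/2),np.sin(t/2),0]  # tool x at yaw t from cabinet x, pointing down
def pull(x,y):
    manip.goto(W(x,y,.20),Q(0)); manip.grip(.05)
    print('down hit',manip.move_straight(W(x,y,.069),speed=.1,max_force=8))
    manip.grip(0); print('w',manip.read_gripper_width(),manip.read_finger_force())
    p0=manip.read_eef_pos()
    print('stop',manip.move_straight(W(x-.130,y,.069),speed=.06,max_force=18))
    p=manip.read_eef_pos(); print('travel',np.linalg.norm((p-p0)[:2]),p,manip.read_contact_force(),manip.read_gripper_width())
E
python3 - <<'E'
from h import *
p=manip.read_eef_pos(); manip.move_straight([p[0],p[1],.36],speed=.3)
manip.goto(W(-.06,-.11,.36),Q(0))
pull(-.044,-.110)
print(manip.read_time_s(),manip.read_q())
s=snap('top'); cv2.imwrite('pics/t2.png',cv2.resize(s['image'][80:280,160:480,::-1],None,fx=2.5,fy=2.5))
E
```

```text
down hit False
w 0.023849660511968712 30.00080108642578
stop True
travel 0.10292664331987485 [ 0.49341153 -0.02990183  0.06938104] [1.06260288 2.29961065 0.69768406] 0.023837893811078845
8.2583 [-0.08746438  0.48058918  2.01002518  0.00758534  0.64571649  1.42760769]
```

View pics/t2.png

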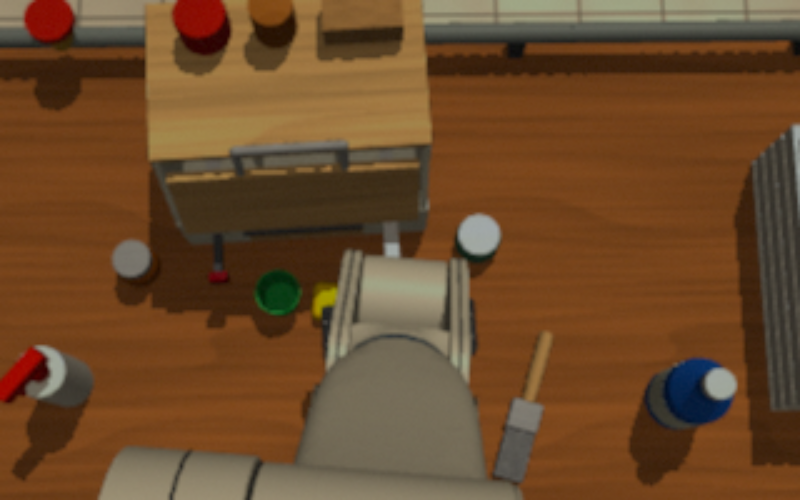

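The right bar is out: the light bar is visible at (392,240), and nothing else has been disturbed. I'll tug again to confirm the hard stop, then do the left bar.

Run:
```python
from h import *
p0=manip.read_eef_pos()
print(manip.move_straight(p0-[.012*ca,.012*sa,0],speed=.02,max_force=25),np.linalg.norm((manip.read_eef_pos()-p0)[:2]),manip.read_contact_force(),manip.read_gripper_width())
manip.grip(.05)
p=manip.read_eef_pos(); manip.move_straight([p[0],p[1],.20],speed=.2)
pull(-.0515,.110)
p0=manip.read_eef_pos()
print(manip.move_straight(p0-[.012*ca,.012*sa,0],speed=.02,max_force=25),np.linalg.norm((manip.read_eef_pos()-p0)[:2]),manip.read_contact_force(),manip.read_gripper_width())
manip.grip(.05)
p=manip.read_eef_pos(); manip.move_straight([p[0],p[1],.36],speed=.25)
for t in(np.pi/2,-np.pi/2): print(manip.ik(W(.049,0,.30),Q(t)), manip.ik(W(-.175,0,.103),Q(t)))
p=manip.read_eef_pos(); manip.goto([.40,.30,.38],Q(0))
print(manip.read_time_s())
s=snap('top'); cv2.imwrite('pics/t3.png',cv2.resize(s['image'][80:280,160:480,::-1],None,fx=2.5,fy=2.5))
P=cloud(s)
im=s['image'].astype(int)
red=(im[...,0]>60)&(im[...,0]>2.2*im[...,1])&(im[...,0]>2.2*im[...,2])&(abs(P[...,2]-.095)<.02)&(P[...,0]<.55)
q=P[red]; q=q[:,:2]@np.array([[ca,-sa],[sa,ca]])-H
for sg in(1,-1):
    k=q[abs(q[:,1]-sg*.11)<.03]; print(len(k),np.median(k,0) if len(k) else '')
```

```text
True 0.00012922575262568187 [2.23437006 1.63228161 1.21911197] 0.02385765743934369
down hit False
w 0.02373252068642116 29.999926686286926
stop True
travel 0.09563776053621652 [0.48184539 0.18984248 0.0694601 ] [0.61683132 1.25847857 1.21282387] 0.024075936611617655
True 0.000161341191196783 [ 1.63195735 -0.59333962  2.71095063] 0.02377556702748866
[ 1.09549579e-01  4.49863035e-01  1.40395987e+00 -4.44089210e-16
  1.28776975e+00  5.75495793e-02] [ 1.37228561e-01  3.87873543e-01  2.05461864e+00 -4.44089210e-16
  6.99100466e-01  8.52285605e-02]
None None
17.5667
33 [-0.14662969  0.10950348]
30 [-0.14666247 -0.10973755]
```

View pics/t3.png

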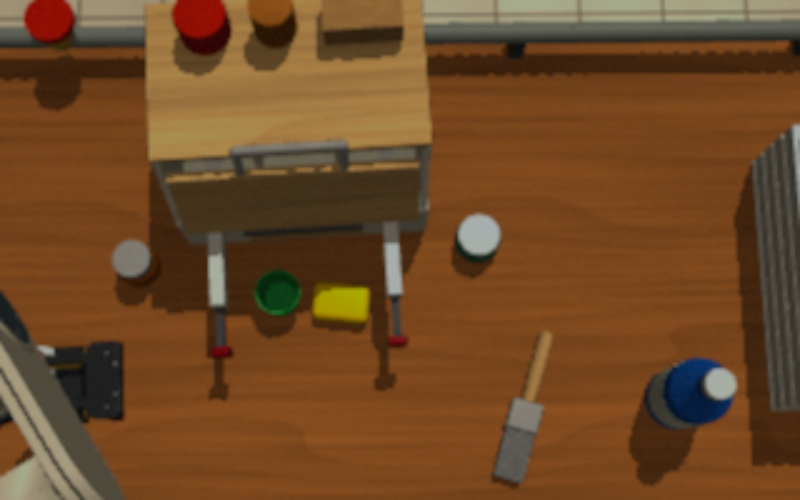

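Both bars are out equally at x' = −0.147, and the cup, soap, jar and tin are undisturbed. Now for the rail.

Run:
```python
from h import *
q=Q(np.pi/2)
manip.goto(W(.0,0,.42),q); manip.goto(W(.049,0,.38),q); manip.grip(.044)
print(manip.move_straight(W(.049,0,.267),speed=.1,max_force=6),manip.read_eef_pos(),manip.read_contact_force())
manip.grip(0); print('w',manip.read_gripper_width(),manip.read_finger_force(),manip.read_contact_force(),manip.read_time_s())
s=snap('scene'); cv2.imwrite('pics/s4.png',cv2.resize(s['image'][120:320,280:540,::-1],None,fx=3,fy=3))
```

```text
False [0.6838459  0.08720717 0.26785258] [ 0.12613745 -0.46127161  0.34134465]
w 0.010979387820399136 30.000325441360474 [-1.85108846 -0.43617114  1.52465072] 22.0167
```

View pics/s4.png

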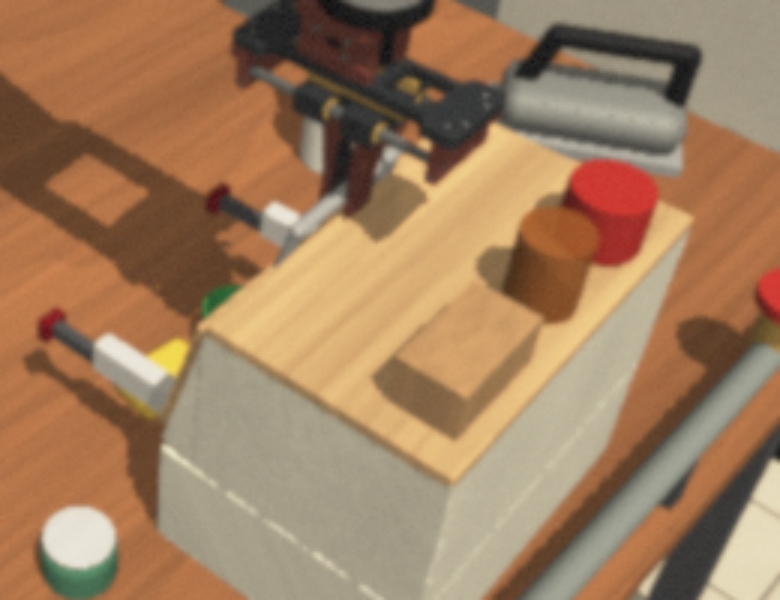

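The rail is gripped (width 0.011) at (350,190) in the crop, with the fingers clear of the cabinet top. Now I'll lower it along the arc.

```bash
cat >> h.py <<'E'
def rail(th):
    b=.25-th; return W(.175*np.sin(b)+.006*np.cos(b),0,.11+.175*np.cos(b)-.006*np.sin(b))
def arc(t0,t1,n,off,speed=.08,mf=25):
    for th in np.linspace(t0,t1,n+1)[1:]:
        hit=manip.move_straight(rail(th)+off,speed=speed,max_force=mf); f=manip.read_contact_force()
        print(round(th,2),hit,f.round(1),round(manip.read_gripper_width(),4))
        if hit or np.linalg.norm(f)>30: return th
E
python3 - <<'E'
from h import *
off=manip.read_eef_pos()-rail(0); print(off)
arc(0,.9,7,off)
print(manip.read_time_s())
E
```

```text
[-3.42717381e-04 -4.99620042e-05 -1.09946987e-02]
0.13 False [0.9 0.5 2.5] 0.0111
0.26 False [0.5 1.  3.5] 0.0111
0.39 False [1.  1.1 0.1] 0.0113
0.51 False [ 0.9  2.7 -1.6] 0.0114
0.64 False [ 0.9  2.3 -1.8] 0.0112
0.77 False [ 1.7  4.  -4.4] 0.0111
0.9 False [ 2.2  3.1 -3.6] 0.0114
25.1
```

Run:
```python
from h import *
off=np.array([-.0003,0,-.011])
arc(.9,1.75,7,off); arc(1.75,1.81,2,off,.03)
print(manip.move_straight(rail(1.82)+off-[0,0,.006],speed=.012,max_force=4),manip.read_eef_pos(),rail(1.82)+off,manip.read_contact_force(),manip.read_gripper_width(),manip.read_time_s())
s=snap('scene'); cv2.imwrite('pics/s5.png',cv2.resize(s['image'][120:320,230:490,::-1],None,fx=3,fy=3))
```

```text
1.02 False [ 1.5  2.3 -1.9] 0.0112
1.14 False [ 1.7  3.  -1.9] 0.011
1.26 False [ 0.7  2.8 -1.7] 0.011
1.39 False [ 1.8  1.8 -1.6] 0.0111
1.51 False [ 1.6  2.6 -0.4] 0.0113
1.63 False [ 1.3  1.9 -0.3] 0.0111
1.75 False [ 1.5  1.9 -0.8] 0.0112
1.78 False [ 0.8  2.8 -0.3] 0.0113
1.81 False [ 0.4  2.6 -0.3] 0.0112
True [0.45930656 0.07550831 0.10375044] [0.4594022  0.07549579 0.10513936] [-1.21696     0.51616958  4.96160255] 0.011308996352759863 29.0583
```

View pics/s5.png

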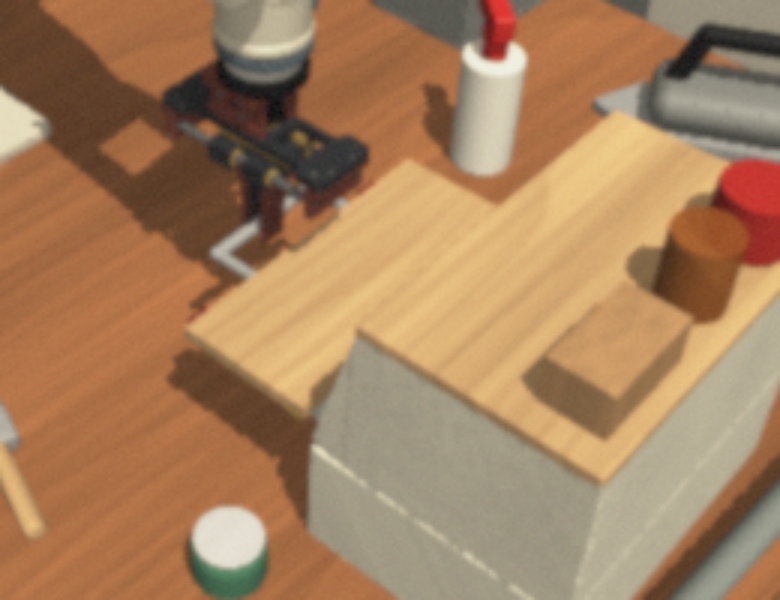

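The flap is down, and the upward force of about 5 N shows it resting on the bars. Now I'll let go, retreat straight up and check.

Run:
```python
from h import *
manip.grip(.028); print(manip.read_gripper_width(),manip.read_contact_force())
p=manip.read_eef_pos(); print(manip.move_straight([p[0],p[1],.16],speed=.05,max_force=6)); manip.move_straight([p[0],p[1],.36],speed=.2)
manip.goto([.40,-.30,.40],Q(0)); print(manip.read_time_s())
s=snap('top'); cv2.imwrite('pics/t6.png',cv2.resize(s['image'][80:280,160:480,::-1],None,fx=2.5,fy=2.5))
P=cloud(s).reshape(-1,3); x=P[:,:2]@np.array([[ca,-sa],[sa,ca]])-H
for lo,hi in((-.12,-.10),(-.06,-.04),(-.03,-.02)):
  for y0 in(-.11,0,.11):
    m=(x[:,0]>lo)&(x[:,0]<hi)&(abs(x[:,1]-y0)<.025); print(lo,y0,np.median(P[m,2]).round(4),end=' | ')
```

```text
0.028274037122162594 [-0.46981125  0.75262179 -0.0875723 ]
False
33.45
-0.12 -0.11 0.1206 | -0.12 0 0.1207 | -0.12 0.11 0.1207 | -0.06 -0.11 0.1217 | -0.06 0 0.1221 | -0.06 0.11 0.1222 | -0.03 -0.11 0.1219 | -0.03 0 0.1219 | -0.03 0.11 0.1219 |
```

View pics/t6.png

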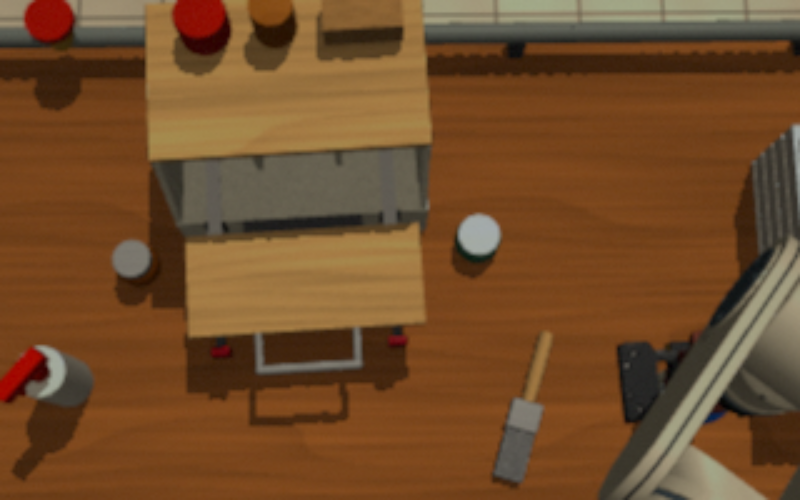

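The flap lies level at z ≈ 0.121–0.122. The pulls are still out at (221,351) and (397,341), and nothing has shifted. I'll hand it in.

```bash
python3 -c "
from h import *
print(manip.sign_off())"
```

```text
the job is handed in; nothing more can be done
None
```

The ledge is ready and handed in at about 33 s: both support bars are fully out, the flap lies level on them and is released, and in the final overhead view nothing visible had moved (the flap hid the cup and soap, the arm the detergent).

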